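# Hold the curing box open

## Task

A model car has been left on the lid of the white curing box: first lift it off and set it down on its wheels, in the middle of the dark mat, and let go of it. Then raise the lid by the grip at its front to 45 degrees open and keep it there, steady, for at least three seconds so that I can reach in for the print; the lid springs shut when let go, so finish while still holding it at 45 degrees. Leave the tumbler, the spool and the screwdriver where they are.

Things in the scene. Friction and masses are not known exactly. Their poses are not given: they have to be found in the camera images.
- case: White post-cure box for 3D prints, fixed, 240 (x) x 240 (y) x 120 mm high without its lid, open-topped under it. Origin: centre of the underside, on the table; z up. Its -x side is the front (keypad, lid grip). The lid is part of it: a white plate 246 x 246 mm, 14 mm thick, when closed its top face is 135 mm above the table, centred over the box.
- lid (a joint): Opening angle of the lid in rad: 0 closed, grows as the front edge rises (0.785 = 45 degrees), stop at 1.75. The hinge axis is level, along the box's y, at the rear edge. A spring and the lid's weight (0.45 kg) always close it: about 3.5 N upward at the grip lifts it from closed, about 4 N holds it at 45 degrees.
- lid_grip (a point): Centre of the lid's front grip: a grey round bar along the box's y, 36 mm long, 20 mm diameter, flat free ends, on a central stem 14 mm wide, 33 mm in front of the lid's edge. Closed: 127 mm above the table, 156 mm in front (-x) of the box's centre. Pinched across its ends it turns between the pads as the lid rises, on a circle about the hinge. The point turns with the lid.
- lid_hinge (a point): Point on the lid's hinge axis, midway along it: 120 mm behind (+x of) the box's centre, 120 mm above the table. The grip's centre lies 276 mm in front of it and, with the lid closed, 7 mm above it. The point turns with the lid.
- car: Loose wooden model car, 0.13 to 0.22 kg, standing on the lid; 120 mm long (x), 62 mm wide over the wheels (y). Origin: midway between the wheels, at ground level; z up. Black wheels 32 mm in diameter at x = +-38 mm. Base 44 mm wide, top at 23 mm; on it a block to hold it by, 52 (x) x 34 (y) mm, centred 4 mm behind (-x of) the origin, from 23 to 68 mm high.
- mat: Dark rubber mat lying fixed on the table beside the box (on either side), 240 (x) x 180 (y) x 4 mm. Origin: centre of its underside; z up.
- tumbler: Bystander: paper coffee tumbler with a brown sleeve and white lid, 80 mm in diameter, 122 mm high. Origin: centre of its underside.
- spool: Bystander: grey filament spool lying flat, 110 mm in diameter, 44 mm high. Origin: centre of its underside.
- screwdriver: Bystander: screwdriver lying on the table between the robot and the box, about 200 mm long along its x. Origin at its underside, near the middle.

How it is judged:
By the outcome, as a careful person would: the job done as asked, in the order asked, and still so for the second after the job is handed in, while the arm keeps its last pose, push and grip.
It also fails if it takes over 64 s, if anything falls off the work surface, if the arm or the gripper's body presses on something with over 40 N, if the wrist force passes 120 N, or if a joint passes its speed limit or range.

## Robot

A 6-joint arm with a two-finger parallel gripper is mounted at the origin on the work surface. World frame = base frame: x ahead of the robot, y to its left, z up, the work surface at z = 0. Lengths are in m, angles in rad, forces in N, time in s.
With the tool pointing down it reaches from about 0.325 to 0.775 m from the base axis. Payload 5.5 kg.
Tool frame: the origin (TCP) lies between the finger pads; the fingertips stand 8 mm ahead of it and the grasp point (between the pads) lies 11 mm behind it (tcp_to_tips is the distance from the TCP to the fingertips, in m); z points along the fingers, y is the direction in which the jaws open and shut (so a half turn about z gives the same grasp; the last joint's range is limited). The gripper opens to 88 mm and grips with 3 to 60 N. Pads are 20 mm wide; open, the fingers measure 115 mm over their backs; the gripper's body (75 mm by 178 mm) begins 61 mm behind the grasp point.
Start: joints at [-1.194, 0.091, 1.231, -0, 1.82, -0.057], TCP at [0.252, -0.544, 0.231] pointing down, gripper open.
Joint ranges: [-2.87, 2.87], [-0.86, 2.18], [0.17, 2.46], [-1.51, 4.65], [0.06, 2.69], [-2.65, 2.65]. Speed limits (rad/s): [2.57, 2.57, 3.01, 3.14, 3.14, 3.14].

## Interface

Orientations are given as a unit quaternion [w, x, y, z].
In Python, from bench import * gives the robot as it stands. Calls block until the motion is done:
- move_to(position, orientation): joint-space move of the TCP to a pose.
- move_l(position, speed=0.15, orientation=None): straight line of the TCP; orientation=None keeps the orientation; speed is the mean speed in m/s.
- movej(angles): joint-space move.
- gripper_open() and close(): open the fingers fully, or close them until they stop; the grip force is fixed at half the most.
- hold(seconds).
- inverse_kinematics(position, orientation): joint angles nearest the present ones, or None.
- state(): the state.
- get_image(name): name is "side" or "top" or "wrist"; returns a dict with "frame" (420x560x3 uint8, blue, green, red), "depth" (420x560 float32, m along the optical axis (not along the pixel's ray), 0 where there is no reading), "camera_matrix" (3x3 intrinsics, pixels), "k1" (the pictures are not rectified: a ray, as slopes to the right and down, at radius r is drawn at 1 + k1 r^2 times it, then the intrinsics apply), "view" (4x4, takes a point from world to camera coordinates). Camera axes: x right, y up, looking along -z (the intrinsics and any distortion apply to the point x, -y, -z); pixel columns grow to the right and rows downward; lengths in m; the calibration is good to about 2 mm. A picture is of the moment at which its call begins.
A pose or a line that the arm cannot do raises IKError and nothing moves.
- job_done(): hands the job in, once; it reports no verdict.
The state is a dict: "time": time; "joint_pos": joint angles; "dq": joint speeds; "joint_torque": joint torques, N m; "ee_pos": TCP position; "ee_rot": TCP orientation; "ft_force": force on the tool from outside, world axes, zero at the start; "moment": the same for the moment, N m; "finger_gap": finger opening in m.
Only numpy, scipy, OpenCV 4.12 (cv2) and the standard library are available. Lean on these libraries where they do the work, as an engineer would, in place of code of your own. Each camera call takes 0.05 s, during which the arm holds its last target.

## Working session

There is one attempt and no reset: what is moved stays moved. The work goes in short steps, each a Python script; the robot and the scene stay as the last script left them, time stands still between calls to the robot, and variables do not carry over. Pictures are saved under pics/ and viewed, and the job is handed in when it is done.

```bash
ls; mkdir -p pics; python3 - <<'E'
from bench import *
import cv2,numpy as np
print(state())
for n in ["side","top","wrist"]:
    d=get_image(n); cv2.imwrite(f"pics/{n}0.png",d["frame"]); np.savez(f"pics/{n}0.npz",**d)
    print(n,d["camera_matrix"].tolist(),d["k1"],d["view"].round(4).tolist())
E
```

```text
pics
{'time': 0.0, 'joint_pos': array([-1.19373296e+00,  9.18368943e-02,  1.23184916e+00,  8.83977566e-06,
        1.81980089e+00, -5.67231689e-02]), 'dq': array([-3.51613279e-04, -5.41688607e-04, -6.09268673e-04, -2.77884351e-06,
        1.35150119e-03, -1.75407010e-03]), 'joint_torque': array([-2.07888661e-03, -4.46448934e+01, -4.06450939e+01,  6.96303276e-02,
        2.92054442e-02, -1.20190025e-04]), 'ee_pos': array([ 0.25207284, -0.54417781,  0.22954076]), 'ee_rot': array([-9.35709268e-04,  9.76570048e-01,  2.15197685e-01, -1.46827416e-04]), 'ft_force': array([-0.03741147, -0.00469857, -0.43916473]), 'moment': array([-0.04096371,  0.0180065 ,  0.00764741]), 'finger_gap': 0.08733318719869142}
side [[446.5220903648592, 0.0, 276.77089412514846], [0.0, 446.5220903648592, 212.7856467114833], [0.0, 0.0, 1.0]] -0.008972463030894426 [[0.9458, -0.3241, -0.0213, -0.545], [0.2363, 0.6416, 0.7297, -0.196], [-0.2228, -0.6952, 0.6834, -1.4606], [0.0, 0.0, 0.0, 1.0]]
top [[443.3333353386571, 0.0, 279.24726751726973], [0.0, 443.3333353386571, 211.57104895779923], [0.0, 0.0, 1.0]] -0.10158708640060324 [[-0.0269, -0.9996, 0.0076, 0.0166], [0.9802, -0.0249, 0.1963, -0.5796], [-0.196, 0.0127, 0.9805, -1.1546], [0.0, 0.0, 0.0, 1.0]]
wrist [[329.50078227429134, 0.0, 285.8973910880059], [0.0, 329.50078227429134, 216.30631268476867], [0.0, 0.0, 1.0]] 0.006722078983346414 [[0.4206, -0.9072, -0.0027, -0.5984], [0.8742, 0.4061, -0.2661, 0.0328], [0.2425, 0.1096, 0.9639, -0.3912], [0.0, 0.0, 0.0, 1.0]]
```

View pics/top0.png

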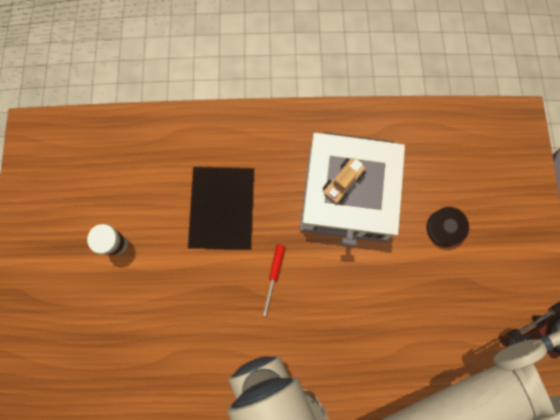

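View pics/side0.png

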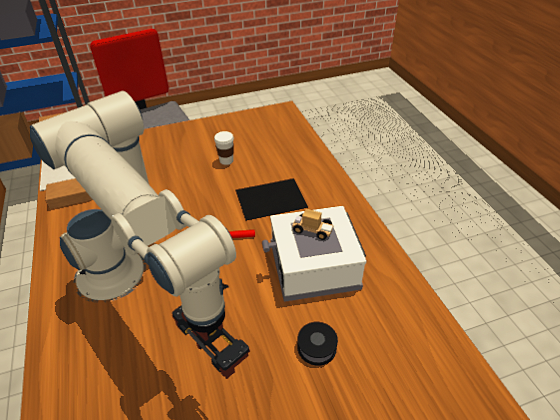

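The top view shows the box at about (355,185) with the car at (344,181) and the grip at (349,238). The mat is at (222,208), the tumbler at (103,240), the spool at (448,227) and the screwdriver at (273,280). Next I measure from depth.

```bash
cat > h.py <<'E'
import numpy as np,cv2
def cloud(d):
    K=np.array(d["camera_matrix"]);k1=float(d["k1"]);dep=np.array(d["depth"]);H,W=dep.shape
    u,v=np.meshgrid(np.arange(W),np.arange(H))
    x=(u-K[0,2])/K[0,0];y=(v-K[1,2])/K[1,1]
    a,b=x.copy(),y.copy()
    for _ in range(8):
        s=1+k1*(a*a+b*b);a,b=x/s,y/s
    P=np.stack([a*dep,-b*dep,-dep],-1)
    V=np.array(d["view"]);w=(P-V[:3,3])@V[:3,:3]
    w[dep<=0]=np.nan
    return w
def rect(p):
    (c,s,a)=cv2.minAreaRect((p[:,:2]*1000).astype(np.float32)); return np.round(c,1),np.round(s,1),round(a,1)
E
python3 - <<'E'
from h import *
d=np.load("pics/top0.npz");w=cloud(d);f=d["frame"].astype(int)
g=lambda m:w[m]
U,Vv=np.meshgrid(np.arange(560),np.arange(420))
win=lambda a,b,c,e:(U>a)&(U<b)&(Vv>c)&(Vv<e)
z=w[...,2]
print("table z",np.nanmedian(z[300:320,150:200]))
m=win(180,262,160,256)&(f.max(-1)<40);print("mat",rect(g(m)),np.nanmedian(z[m]))
m=win(290,415,125,245)&(abs(z-.135)<.008);m=cv2.erode(m.astype(np.uint8),np.ones((2,2)))>0
print("lid",rect(g(m)),np.nanmedian(z[m]))
mm=win(290,415,125,225);print("max z",np.nanmax(z[mm]))
m=win(310,380,140,220)&(z>.195);print("block",m.sum(),rect(g(m)),np.nanmedian(z[m]),np.nanmean(g(m),0))
m=win(310,380,140,220)&(z>.145);print("car",m.sum(),rect(g(m)))
m=win(330,370,225,252)&(z>.1);print("grip?",m.sum());
for v in range(228,248): print(v,[f"{w[v,u,0]*1000:.0f},{w[v,u,1]*1000:.0f},{z[v,u]*1000:.0f}" for u in range(338,362,3)])
m=win(425,472,205,250)&(z>.035);print("spool",rect(g(m)))
m=win(80,125,220,262)&(z>.1);print("tumbler",rect(g(m)),np.nanmax(z[m]))
m=win(255,290,235,325)&(z>.006);print("driver",rect(g(m)),np.nanmax(z[m]))
cv2.imwrite("pics/crop0.png",cv2.resize(d["frame"][125:255,290:415],None,fx=4.5,fy=4.5,interpolation=cv2.INTER_CUBIC))
E
```

```text
table z -7.055156826537396e-05
mat (array([595.3, 201.5]), array([162.4, 189.2]), 47.2) 0.0037413895428527123
lid (array([ 618.8, -196. ]), array([244.3, 292.1]), 80.9) 0.13467723053893116
max z 0.2080928724654366
block 278 (array([ 636.5, -162.7]), array([34.2, 52.7]), 50.7) 0.20230086933853825 [ 0.63520814 -0.16182219  0.20225163]
car 960 (array([ 639.3, -165.6]), array([ 62.3, 120.8]), 49.3)
grip? 312
228 ['524,-151,98', '522,-158,107', '519,-162,128', '518,-169,132', '518,-177,132', '517,-185,132', '517,-192,133', '517,-200,134']
229 ['522,-152,90', '521,-159,96', '521,-167,96', '520,-174,100', '515,-177,133', '515,-185,132', '515,-192,132', '514,-199,135']
230 ['520,-153,85', '519,-160,90', '520,-168,88', '518,-175,97', '513,-177,130', '513,-185,127', 'nan,nan,nan', '512,-200,129']
231 ['519,-154,74', '518,-161,84', '517,-169,84', '511,-170,123', '510,-177,131', '510,-184,132', '516,-200,91', '514,-206,98']
232 ['518,-156,63', '517,-162,73', '517,-171,68', '509,-170,123', '508,-177,130', '514,-193,84', '513,-200,91', '514,-209,82']
233 ['518,-158,48', '517,-165,52', '516,-173,58
[... 1363 characters left out ...]
, '493,-172,1', '477,-159,132', '477,-167,133', '476,-174,134', '476,-181,137', '492,-214,2', '492,-224,-3']
245 ['490,-163,3', '490,-172,-0', '490,-180,-0', '474,-167,129', '474,-175,129', '474,-182,131', '489,-214,1', '489,-223,1']
246 ['488,-163,0', '487,-171,3', '487,-180,-0', '487,-188,2', '487,-197,-2', '472,-184,123', '487,-215,-3', '486,-223,1']
247 ['485,-163,-4', '485,-172,-2', '484,-180,-1', '484,-189,-1', '484,-197,-1', '483,-205,2', '484,-214,-2', '484,-223,-4']
spool (array([ 530.5, -474.8]), array([109.5, 109.7]), 24.1)
tumbler (array([508. , 463.3]), array([75.2, 74.7]), 22.6) 0.12740826212010653
driver (array([397.4,  20.2]), array([ 83.4, 232.9]), 83.5) 0.032042457604765415
```

View pics/crop0.png

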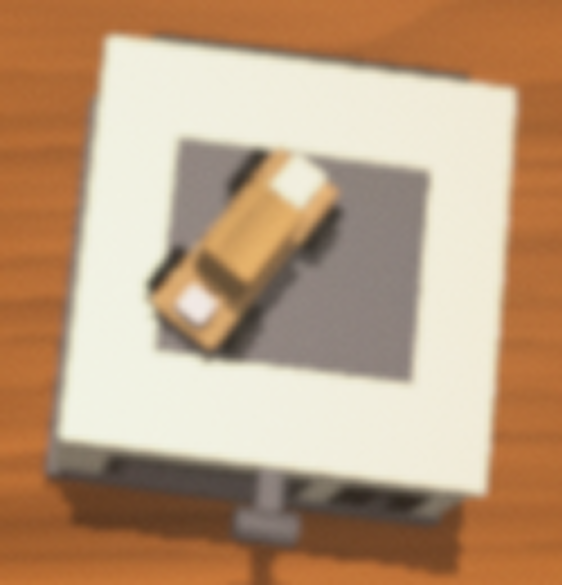

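The crop shows the car yawed at about -40°, with its front toward +x/-y: the block is offset 4 mm back, as specified. The grip is at crop (267,525). Now I refine the mat and lid fits and exclude the stray pixels.

```bash
python3 - <<'E'
from h import *
d=np.load("pics/top0.npz");w=cloud(d);f=d["frame"].astype(int);z=w[...,2]
U,V=np.meshgrid(np.arange(560),np.arange(420))
def big(m,k=3):
    m=cv2.morphologyEx(m.astype(np.uint8),cv2.MORPH_OPEN,np.ones((k,k)))
    n,l,s,_=cv2.connectedComponentsWithStats(m);return l==1+np.argmax(s[1:,4])
m=big((U>180)&(U<262)&(V>160)&(V<256)&(f.max(-1)<40)&(abs(z)<.015));p=w[m];p[:,:2]+=0
r=rect(p);print("mat",r,np.nanmean(p,0))
m=(U>290)&(U<415)&(V>125)&(V<245)&(abs(z-.135)<.012)&(f.min(-1)>150)
m=cv2.morphologyEx(m.astype(np.uint8),cv2.MORPH_OPEN,np.ones((3,3)))>0
m=big(m);print("lid",rect(w[m]))
m=(U>335)&(U<365)&(V>=237)&(V<247)&(z>.115)
print("bar",rect(w[m]),np.nanmean(w[m],0),np.nanmax(z[m]))
# side camera
d=np.load("pics/side0.npz");w=cloud(d);f=d["frame"].astype(int);z=w[...,2]
m=big((U>225)&(U<315)&(V>175)&(V<222)&(f.max(-1)<40)&(abs(z)<.015));print("side mat",rect(w[m]))
m=(U>260)&(U<370)&(V>190)&(V<275)&(abs(z-.135)<.008)&(f.min(-1)>120);print("side lid",rect(w[big(m)]))
m=(U>260)&(U<370)&(V>190)&(V<275)&(z>.196);print("side block",rect(w[m]),np.nanmax(z[m]))
m=(U>255)&(U<285)&(V>232)&(V<255)&(z>.105)&(w[...,0]<.502);print("side bar",m.sum(),rect(w[m]),np.nanmean(w[m],0))
E
```

```text
mat (array([602.1, 171.4]), array([122.3, 133.3]), 88.5) [0.60210084 0.17528259 0.00362404]
lid (array([ 638.5, -196.8]), array([245.3, 248.1]), 81.0)
bar (array([ 484.7, -171.7]), array([33.5, 21.6]), 79.7) [ 0.48347002 -0.17119464  0.13353451] 0.1420309939203862
side mat (array([607.9, 166.2]), array([184.1, 238.5]), 87.5)
side lid (array([ 637.9, -197.7]), array([251.8, 248.2]), 81.0)
side block (array([ 635.8, -162.6]), array([38.3, 52.8]), 48.7) 0.20922408730182027
side bar 95 (array([ 486.2, -172.9]), array([35.3, 31. ]), 89.7) [ 0.48493897 -0.17625823  0.13127269]
```

```bash
cat >> h.py <<'E'
from scipy.spatial.transform import Rotation as R
def down(phi):
    c,s=np.cos(phi),np.sin(phi)
    q=R.from_matrix(np.array([[-s,c,0],[c,s,0],[0,0,-1]]).T if False else np.column_stack([[-s,c,0],[c,s,0],[0,0,-1]])).as_quat()
    return np.array([q[3],q[0],q[1],q[2]])
E
python3 - <<'E'
from bench import *
from h import *
d=np.load("pics/top0.npz");K=d["camera_matrix"];V=d["view"];f=d["frame"]
m=np.zeros((420,560),np.uint8);m[158:258,178:264]=(f.max(-1)<45)[158:258,178:264]
n,l,s,_=cv2.connectedComponentsWithStats(m);k=1+np.argmax(s[1:,4]);ys,xs=np.nonzero(l==k);print(s[k])
uv=cv2.undistortPoints(np.stack([xs,ys],-1).astype(np.float32)[:,None],K,np.array([float(d["k1"]),0,0,0]))[:,0]
ray=np.column_stack([uv[:,0],-uv[:,1],-np.ones(len(uv))])@V[:3,:3];o=-V[:3,:3].T@V[:3,3]
p=o+ray*((.004-o[2])/ray[:,2])[:,None];print("top mat",rect(p))
q0=state()["joint_pos"];print(state()["ee_rot"],R.from_quat(np.roll(state()["ee_rot"],-1)).as_matrix()[:,1])
for nm,pos,phis in [("car",(.636,-.1627,.171),(49.5,229.5)),("carup",(.636,-.1627,.34),(49.5,229.5)),("mat",(.606,.167,.042),(87.5,267.5)),("matup",(.606,.167,.25),(87.5,267.5)),("grip",(.484,-.172,.118),(81,261)),("grip45",(.569,-.186,.309),(81,261))]:
    for ph in phis: 
        j=inverse_kinematics(list(pos),down(np.radians(ph)));print(nm,ph,None if j is None else np.round(j,2))
E
```

```text
[ 190  169   62   79 4515]
top mat (array([607.2, 166.9]), array([168.6, 229.2]), 87.1)
[-7.56155193e-04  9.76566622e-01  2.15213942e-01 -1.40601080e-04] [ 0.42034129 -0.90736477 -0.00153739]
car 49.5 [-0.3   0.24  1.17 -0.    1.73 -1.17]
car 229.5 [-0.3   0.24  1.17 -0.    1.73  1.98]
carup 49.5 [-0.3   0.31  0.78 -0.    2.05 -1.17]
carup 229.5 [-0.3   0.31  0.78 -0.    2.05  1.98]
mat 87.5 [ 0.21  0.21  1.43 -0.    1.5  -1.31]
mat 267.5 [ 0.21  0.21  1.43 -0.    1.5   1.83]
matup 87.5 [ 0.21  0.17  1.11 -0.    1.86 -1.31]
matup 267.5 [ 0.21  0.17  1.11 -0.    1.86  1.83]
grip 81 [-0.41 -0.14  1.65 -0.    1.62 -1.82]
grip 261 [-0.41 -0.14  1.65 -0.    1.62  1.32]
grip45 81 [-0.37  0.12  1.06 -0.    1.96 -1.79]
grip45 261 [-0.37  0.12  1.06 -0.    1.96  1.36]
```

```bash
python3 - <<'E'
from bench import *
from h import *
q=down(np.radians(49.5))
move_to([.636,-.1627,.30],q);print(state()["time"],state()["ee_pos"])
move_l([.636,-.1627,.172],.15);s=state();print(s["time"],s["ee_pos"],s["ft_force"])
close();s=state();print(s["time"],s["finger_gap"],s["ft_force"])
move_l([.636,-.1627,.21],.12);s=state();print(s["time"],s["finger_gap"],s["ft_force"],s["ee_pos"])
d=get_image("side");cv2.imwrite("pics/side1.png",d["frame"])
E
```

```text
2.1167 [ 0.63564735 -0.16375947  0.2998528 ]
3.1167 [ 0.63643227 -0.16297688  0.17357673] [-0.54814286  0.00272791  0.52769272]
3.9917 0.03420318875362644 [ 0.78619198  1.26599416 -0.20912228]
4.4583 0.033831210744392784 [ 0.0876011   0.02640668 -1.97481977] [ 0.63610634 -0.16279704  0.21000861]
```

View pics/side1.png

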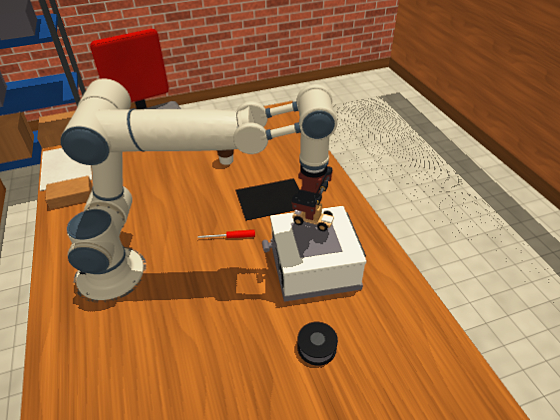

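The car is held at pixel (312,218), level and clear of the lid, with a gap of 34 mm and about 1.6 N of weight. Next I carry it to the mat.

```bash
python3 - <<'E'
from bench import *
from h import *
move_l([.636,-.1627,.30],.2)
move_to([.6035,.1667,.20],down(np.radians(87.5)))
s=state();print(s["time"],s["finger_gap"],s["ft_force"],s["ee_pos"])
move_l([.6035,.1667,.055],.15)
z=.055
while z>.037:
    z-=.003 if z>.045 else .0015
    move_l([.6035,.1667,z],.05);s=state();print(round(s["time"],2),round(z,4),s["ee_pos"][2],s["ft_force"][2])
    if s["ft_force"][2]>-.6: break
hold(.2);s=state();print(s["ft_force"],s["ee_pos"])
d=get_image("side");cv2.imwrite("pics/side2.png",d["frame"][150:300,180:380].repeat(3,0).repeat(3,1))
E
```

```text
6.4083 0.03375512269265566 [ 0.1508874  -0.16062005 -1.93241529] [0.60401213 0.1656046  0.20040073]
7.78 0.052 0.05250148985085414 -2.0922509242168266
8.03 0.049 0.04870417512678735 -1.7034838138354091
8.28 0.046 0.045582647176360125 -3.071242923959888
8.53 0.043 0.04262598604502399 -1.9244768415090598
8.78 0.0415 0.04153715629500113 -2.8027128067718676
9.03 0.04 0.041263322916078246 5.8033508400866625
[-2.9621474   0.40890066  6.24247549] [0.60365515 0.16673093 0.04125822]
```

View pics/side2.png

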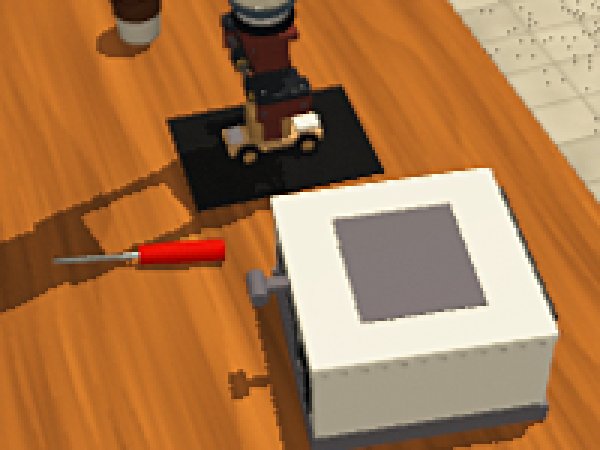

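The car stands on the mat with its wheels touching (6 N contact). Releasing it, then checking it while I move above the grip.

```bash
python3 - <<'E'
from bench import *
from h import *
gripper_open();print(state()["time"],state()["finger_gap"])
move_l([.6035,.1667,.20],.15)
move_to([.4843,-.1725,.21],down(np.radians(81)));s=state();print(s["time"],s["ee_pos"])
for n in ["side","top","wrist"]:
    d=get_image(n);cv2.imwrite(f"pics/{n}3.png",d["frame"]);np.savez(f"pics/{n}3.npz",**d)
    w=cloud(d);z=w[...,2]
    m=(abs(w[...,0]-.607)<.1)&(abs(w[...,1]-.167)<.08)
    for nm,lo,hi in (("block",.064,.08),("car",.012,.08)):
        k=m&(z>lo)&(z<hi)
        if k.sum()>50: print(n,nm,k.sum(),rect(w[k]),np.nanmax(z[k]))
    if n!="top":
        k=(abs(w[...,0]-.484)<.025)&(abs(w[...,1]+.172)<.03)&(z>.105)&(z<.145)
        if k.sum()>20: print(n,"bar",k.sum(),rect(w[k]),np.nanmean(w[k],0))
E
```

```text
10.225 0.08832248107517209
12.7917 [ 0.48471584 -0.17177986  0.20986608]
side car 150 (array([666. , 164.6]), array([100.9,  79.8]), 56.4) 0.07297334997685516
side bar 102 (array([ 489. , -178.6]), array([32.7, 37.6]), 67.7) [ 0.48735951 -0.17796034  0.13152563]
top block 240 (array([602.3, 165.3]), array([34.4, 50.6]), 86.2) 0.07781729836834772
top car 838 (array([607.4, 165.3]), array([ 62.5, 121.7]), 87.7) 0.07781729836834772
wrist bar 1628 (array([ 492.1, -171.9]), array([35.6, 36. ]), 81.5) [ 0.48644057 -0.17120158  0.1338695 ]
```

View pics/side3.png

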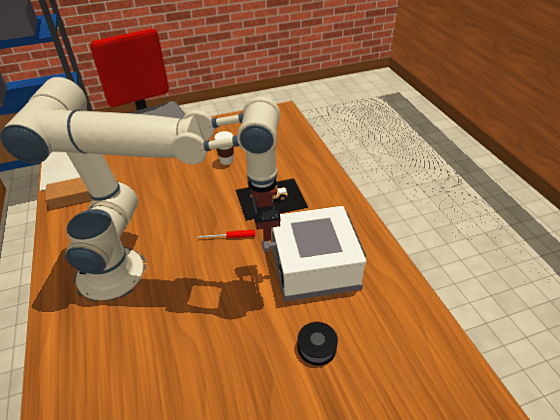

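View pics/wrist3.png

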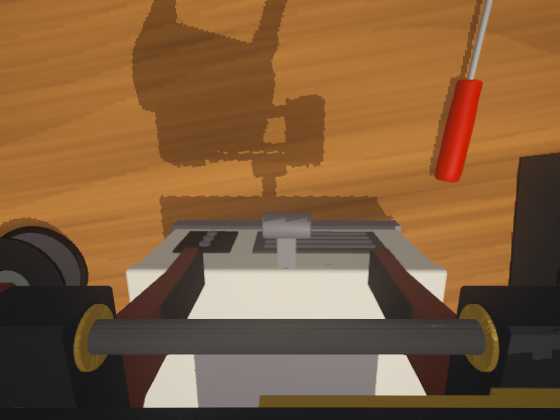

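The car is on the mat at (607.4,165.3) mm, against a mat centre of about (607.5,166.5). In the wrist view the grip bar at (287,226) is centred between the fingers. Descending to grasp it.

```bash
python3 - <<'E'
from bench import *
from h import *
move_l([.4843,-.1722,.117],.12);s=state();print(s["time"],s["ee_pos"],s["ft_force"])
close();s=state();print(s["time"],s["finger_gap"],s["ft_force"],s["ee_pos"])
d=get_image("wrist");cv2.imwrite("pics/wrist4.png",d["frame"])
d=get_image("side");cv2.imwrite("pics/side4.png",d["frame"][150:300,180:380].repeat(3,0).repeat(3,1))
E
```

```text
13.8667 [ 0.48473337 -0.17238073  0.11798838] [0.03678367 0.10148705 0.25020654]
14.7167 0.03572544017760686 [ 0.75318874  5.27025936 -0.51709126] [ 0.48441715 -0.17131223  0.11690097]
```

View pics/wrist4.png

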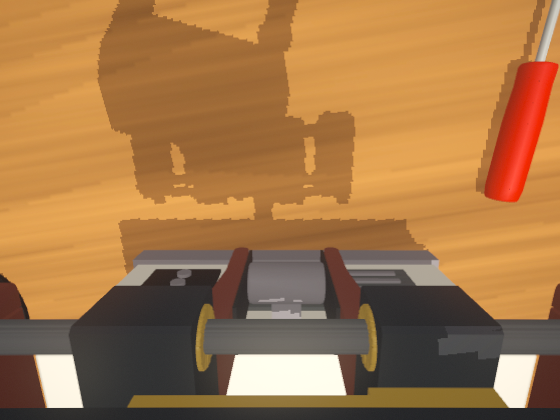

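View pics/side4.png

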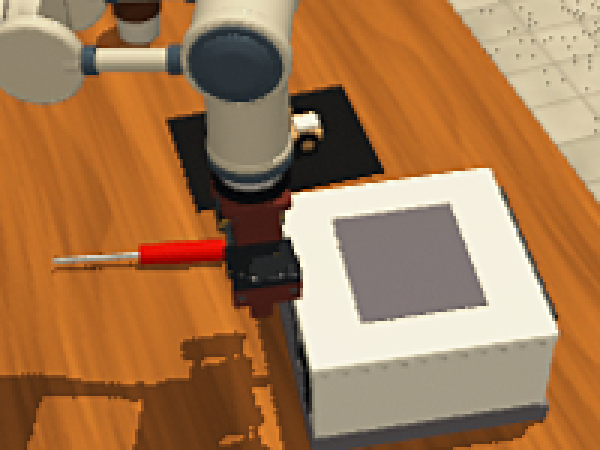

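The bar is pinched between the pads (gap 35.7 mm, wrist view at (287,282)). I centre out the 1 mm lateral offset and raise along the arc.

```bash
cat >> h.py <<'E'
yaw=np.radians(-9.); ex=np.array([np.cos(yaw),np.sin(yaw),0])
G0=np.array([.4844,-.1713,.127]); HG=G0+.276*ex+np.array([0,0,-.007]); OFF=np.array([0,0,-.010])
def arc(th): return HG+ex*(-.276*np.cos(th)+.007*np.sin(th))+np.array([0,0,.276*np.sin(th)+.007*np.cos(th)])+OFF
E
python3 - <<'E'
from bench import *
from h import *
for a in np.arange(4,25,4):
    move_l(list(arc(np.radians(a))),.06);s=state();print(a,round(s["time"],2),(s["ee_pos"]-arc(np.radians(a))).round(4),s["ft_force"].round(1),round(s["finger_gap"],4))
    if np.linalg.norm(s["ft_force"])>35: break
d=get_image("wrist");cv2.imwrite("pics/wrist5.png",d["frame"])
d=get_image("side");cv2.imwrite("pics/side5.png",d["frame"][120:270,180:380].repeat(3,0).repeat(3,1))
E
```

```text
4 15.29 [-0.     -0.     -0.0003] [ 2.4  2.1 -4. ] 0.0362
8 15.77 [ 0.     -0.      0.0004] [ 0.4  3.  -3.7] 0.0358
12 16.24 [ 0.0001 -0.      0.0004] [-0.2  1.9 -4.5] 0.0358
16 16.72 [ 0.0002 -0.0001  0.0005] [ 1.1  2.5 -3.4] 0.0357
20 17.19 [ 0.0002 -0.      0.0004] [ 0.3  2.6 -4.5] 0.0358
24 17.67 [ 0.0002 -0.0001  0.0002] [ 0.8  0.4 -5.1] 0.0359
```

View pics/side5.png

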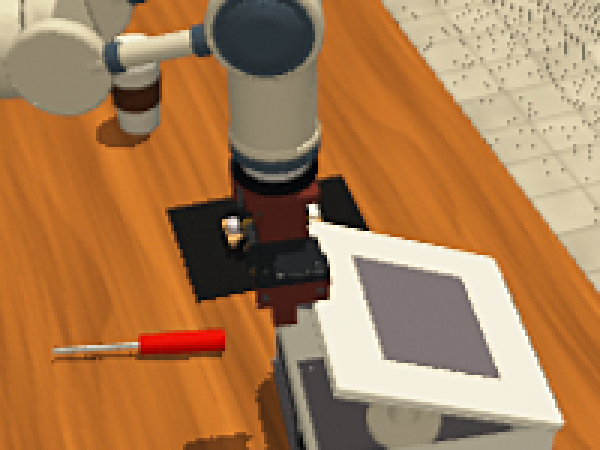

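View pics/wrist5.png

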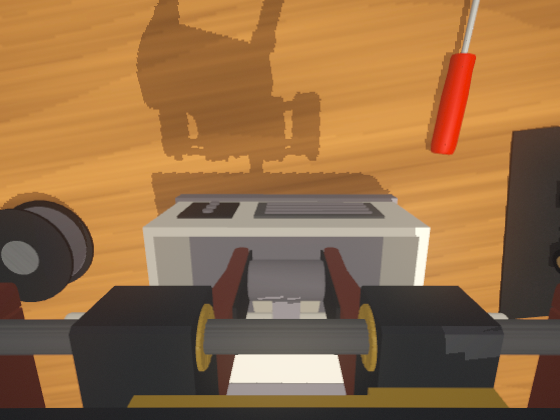

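The lid is about 24° open. The bar is still at (287,280) between the pads with no slip, and the force is about 5 N. I continue to 45° and measure the lid plane.

```bash
python3 - <<'E'
from bench import *
from h import *
for a in [28,32,36,40,43,45]:
    move_l(list(arc(np.radians(a))),.06);s=state();print(a,round(s["time"],2),(s["ee_pos"]-arc(np.radians(a))).round(4),s["ft_force"].round(1),round(s["finger_gap"],4))
    if np.linalg.norm(s["ft_force"])>35: break
hold(.3)
for n in ["side","top","wrist"]:
    d=get_image(n);cv2.imwrite(f"pics/{n}6.png",d["frame"]);np.savez(f"pics/{n}6.npz",**d)
    w=cloud(d);r=w-HG;xb=r@ex;yb=r@np.array([-ex[1],ex[0],0]);zb=r[...,2]
    t=np.pi/4; nn=xb*np.sin(t)+zb*np.cos(t); ll=-xb*np.cos(t)+zb*np.sin(t)
    k=(ll>.03)&(ll<.235)&(abs(yb)<.115)&(abs(nn-.015)<.012)
    if k.sum()>200:
        A=np.column_stack([xb[k],yb[k],np.ones(k.sum())])
        b=zb[k]
        for _ in range(5):
            c=np.linalg.lstsq(A,b,rcond=None)[0];e=abs(b-A@c);g=e<np.median(e)*3;A,b=A[g],b[g]
        print(n,k.sum(),"lid angle",np.degrees(np.arctan(-c[0])),"ytilt",np.degrees(np.arctan(c[1])),"res",np.median(e))
E
```

```text
28 18.24 [ 0.0001 -0.      0.0001] [ 0.8  1.2 -4.8] 0.036
32 18.72 [-0. -0. -0.] [-0.8  1.8 -5.2] 0.036
36 19.19 [-0.0001  0.     -0.0001] [-0.   1.6 -4.8] 0.0361
40 19.67 [-0.0001 -0.0001 -0.0001] [-0.6  1.  -6.3] 0.036
43 20.06 [-0.0001 -0.     -0.0001] [-0.5  1.  -5. ] 0.0357
45 20.37 [-0.0001 -0.     -0.    ] [-0.4  1.2 -4.7] 0.0358
side 1670 lid angle 44.186419909916765 ytilt 0.1045077684807049 res 0.0008281163805428232
top 1262 lid angle 44.0677075557255 ytilt -0.49575106808051794 res 0.0008676301616436233
wrist 1003 lid angle 44.16052547519046 ytilt 0.08099883431860863 res 0.0003411374763142433
```

View pics/side6.png

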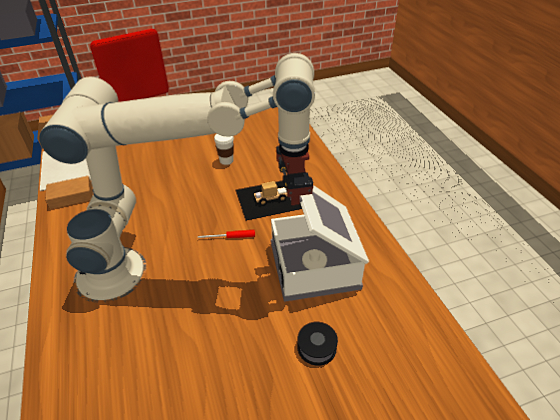

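View pics/wrist6.png

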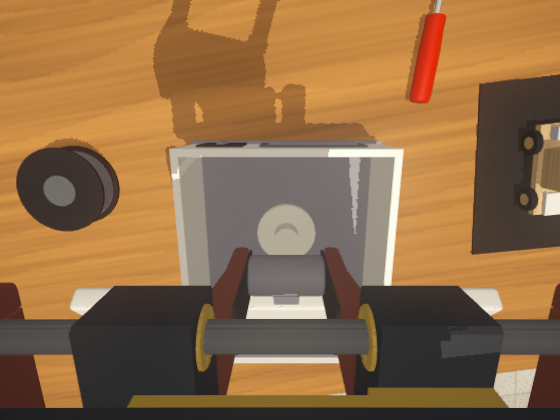

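All three cameras agree on about 44.1°, so I go 0.85° further, recheck, and hold.

```bash
python3 - <<'E'
from bench import *
from h import *
def meas():
  for n in ["side","top","wrist"]:
    d=get_image(n);w=cloud(d);r=w-HG;xb=r@ex;yb=r@np.array([-ex[1],ex[0],0]);zb=r[...,2]
    t=np.pi/4; nn=xb*np.sin(t)+zb*np.cos(t); ll=-xb*np.cos(t)+zb*np.sin(t)
    k=(ll>.03)&(ll<.235)&(abs(yb)<.115)&(abs(nn-.015)<.012)
    A=np.column_stack([xb[k],yb[k],np.ones(k.sum())]);b=zb[k]
    for _ in range(5):
        c=np.linalg.lstsq(A,b,rcond=None)[0];e=abs(b-A@c);g=e<np.median(e)*3;A,b=A[g],b[g]
    print(n,"lid",np.degrees(np.arctan(-c[0])).round(2))
    if n=="top":
        z=w[...,2];m=(abs(w[...,0]-.607)<.1)&(abs(w[...,1]-.167)<.08)&(z>.012)&(z<.08);print("car",m.sum(),rect(w[m]))
        m=(abs(w[...,0]-.53)<.09)&(abs(w[...,1]+.475)<.09)&(z>.035);print("spool",rect(w[m]))
        m=(abs(w[...,0]-.508)<.08)&(abs(w[...,1]-.463)<.08)&(z>.1);print("tumbler",rect(w[m]))
        cv2.imwrite("pics/top7_%d.png"%int(state()["time"]*100),d["frame"])
move_l(list(arc(np.radians(45.85))),.05);hold(.3);meas()
hold(3.6);s=state();print(s["time"],(s["ee_pos"]-arc(np.radians(45.85))).round(4),s["ft_force"].round(1),s["finger_gap"],abs(s["dq"]).max());meas()
E
ls pics/top7*
```

```text
side lid 45.03
top lid 44.92
car 836 (array([607.7, 165.2]), array([ 62.9, 121.7]), 87.5)
spool (array([ 531.3, -476. ]), array([108.6, 110. ]), 34.6)
tumbler (array([508. , 462.9]), array([74.8, 74.1]), 32.5)
wrist lid 45.09
25.1167 [-0. -0.  0.] [-1.7 -1.  -5.2] 0.0359876252325263 0.0014170460240383795
side lid 45.08
top lid 44.93
car 840 (array([614.8, 164.9]), array([ 63.2, 136.4]), 88.0)
spool (array([ 531.5, -475.6]), array([109.3, 109.2]), 15.9)
tumbler (array([507.8, 463.1]), array([75.9, 73.4]), 27.3)
wrist lid 45.09
pics/top7_2146.png
pics/top7_2521.png
```

```bash
python3 -c "
import cv2,numpy as np
a,b=[cv2.imread('pics/top7_%s.png'%t) for t in('2146','2521')]
print(cv2.absdiff(a,b)[160:260,180:262].max(), [cv2.absdiff(cv2.imread('pics/top0.png'),b)[230:325,255:292].mean()])
cv2.imwrite('pics/c7.png',b)"
```

```text
6 [np.float64(1.3652916073968706)]
```

View pics/c7.png

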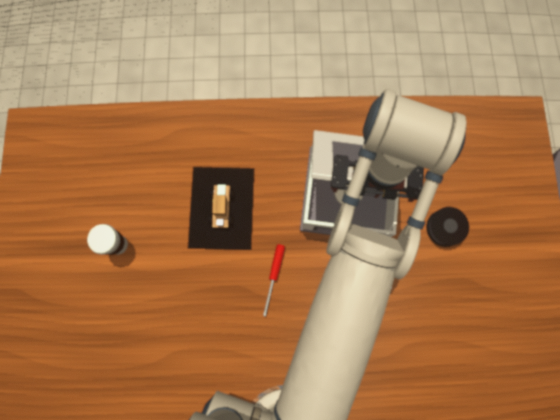

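The car stands at (221,206), centred on the mat, and its pixels are unchanged between the two frames. The odd 136 mm length was stray depth pixels. The tumbler, spool and screwdriver are where they were. Handing in.

```bash
python3 - <<'E'
from bench import *
s=state();print(s["time"],s["ft_force"],s["finger_gap"])
job_done()
E
```

```text
25.2667 [-2.7781409  -2.3122988  -5.14595885] 0.035544688335748136
the job is handed in; nothing more can be done
```

The car is off the lid and standing on its wheels about 1 mm from the middle of the mat, released. I then raised the lid by its grip to 45° and held it there for about 3.9 s. I handed in at 25.3 s with the gripper still holding the lid.

**Lid:** the three cameras read 45.03, 44.92 and 45.09° before the hold, and 45.08, 44.93 and 45.09° after. The load was about 5 N and the grip did not slip. My first stop at a commanded 45° measured only 44.1°, so I raised it 0.85° more before the hold.

**Bystanders:** the spool and tumbler measure within about 1.5 mm of where they started, and the screwdriver's image is unchanged.

**One disagreement:** the last depth fit of the car read 136 mm long instead of 122 mm. The image there had not changed between the frames before and after the hold, so I put it down to stray depth pixels.

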